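# Load the round-counter rail at the demo table

### The job

Load the round counter on the table: thread the red block onto its rod first and push it fully home against the brass stop, then thread the yellow block up against the red one, then push the black end cap on until it clicks and closes up the row. Feel for the rod as you go and work gently, never forcing anything against the rail; leave the two pawns and the die where they are, and let go of everything at the end.

Things in the scene. Friction and masses are not known exactly. Their poses are not given: they have to be found in the camera images.
- rail_stand: Round-counter rail, fixed to the table: dark wooden foot 105 x 85 x 10 mm, round wooden post (15 mm radius), and a rod arm on top. Origin: on the table under the post's axis; z up; -x is the rod's middle direction, towards the robot. Highest point 74 mm. Nothing may be pressed on it with more than 18 N.
- swivel (a point): Point on the post's axis at the height of the rod's axis, 60 mm above the table; axes as the stand's, fixed to the post. The rod is level but its arm is turned about this point, left or right of -x, by up to 0.26 rad: a set angle that differs every time and is NOT reported; find it by touch or eye. Red, yellow and cap centres, when home, lie 32, 56 and 83 mm from here along the rod.
- stop_mid (a point): Where the centre of the brass stop's face (13 mm radius) would be if the arm were not turned: 20 mm from the swivel point. Steel rod, 12 mm diameter, from the stop to its tip 90 mm from the swivel point. Pushed sideways at the tip it yields in a rubber bush, about 3 N per mm, at most 5 mm, and springs back; it does not yield in height or lengthwise.
- tip_mid (a point): Where the rod's tip would be if the arm were not turned (90 mm from the swivel point); the real tip is up to 23 mm to either side. A brass spring catch, a ball bump 3 mm high, stands on the rod's top 79.5 mm from the swivel point; a part is pushed over it with some 4 to 10 N. The cap's groove clicks over it with about 1 mm of play.
- block_red_center (a point): Red wooden block, 34 mm wide, 44 mm tall, 24 mm thick, on a weighted 3 mm brass foot plate so that it hangs upright, about 45 g. A round 15 mm hole, chamfered 1 mm, runs through its thickness. This point is the centre of block and hole, 22 mm above the foot. x runs along the hole (both ways alike), y across the 34 mm width, z up.
- block_yellow_center (a point): Yellow wooden block, 34 mm wide, 44 mm tall, 24 mm thick, on a weighted 3 mm brass foot plate so that it hangs upright, about 45 g. A round 15 mm hole, chamfered 1 mm, runs through its thickness. This point is the centre of block and hole, 22 mm above the foot. x runs along the hole (both ways alike), y across the 34 mm width, z up.
- end_cap_center (a point): Black end cap with a grey rim round its mouth, 34 mm wide, 44 mm tall, 30 mm long, brass foot plate, about 45 g. This point is its centre, 22 mm above the foot, on the hole's axis. +x points out of the mouth (15 mm away; it faces away from the robot at the start), y across the width. Blind hole 14 mm wide, 24 mm deep, chamfered 1 mm, with a groove 6 to 16 mm from the mouth for the catch.
- pawn_teal_center (a point): Teal pawn, 20 mm across, 36 mm tall; its centre, half-way up. A bystander.
- pawn_ochre_center (a point): Ochre pawn, 18 mm across, 32 mm tall; its centre, half-way up. A bystander.
- die_big_center (a point): Big green die, 22 mm; its centre. A bystander.
- block_red: The same red block as a whole; origin at the centre of its underside, axes as above.
- block_yellow: The same yellow block as a whole; origin at the centre of its underside, axes as above.
- end_cap: The same black end cap as a whole; origin at the centre of its underside, axes as above.

How it is judged:
On the way, in this order (a step that is already met when the one before it is completed fails the run):
1. the red block is on the rod, home against the stop (x of block_red_center in the frame of swivel below 0 m and horizontal distance between block_red_center and swivel between 0.0295 and 0.035 m and y of block_red_center in the frame of swivel between -0.032 and 0.032 m and z of block_red_center in the frame of swivel between -0.0045 and 0.0035 m and angle between the x axis of block_red_center and the x axis of swivel, either way round below 0.38 rad and angle between block_red_center's own z axis and vertical below 0.35 rad), for 0.2 s.
2. the yellow block is on the rod, up against the red one (all of step 1 and x of block_yellow_center in the frame of swivel below 0 m and horizontal distance between block_yellow_center and swivel between 0.0535 and 0.059 m and y of block_yellow_center in the frame of swivel between -0.032 and 0.032 m and z of block_yellow_center in the frame of swivel between -0.0045 and 0.0035 m and angle between the x axis of block_yellow_center and the x axis of swivel, either way round below 0.38 rad and angle between block_yellow_center's own z axis and vertical below 0.35 rad), for 0.2 s.
3. the end cap is on past the catch and closes up the row (all of step 2 and x of end_cap_center in the frame of swivel below 0 m and horizontal distance between end_cap_center and swivel between 0.0805 and 0.086 m and y of end_cap_center in the frame of swivel between -0.032 and 0.032 m and z of end_cap_center in the frame of swivel between -0.0045 and 0.0035 m and angle between the x axis of end_cap_center and the x axis of swivel, either way round below 0.38 rad and angle between end_cap_center's own z axis and vertical below 0.35 rad), for 0.2 s.
At the end, for the whole second after the job is handed in: The red block, the yellow block and the end cap sit on the rod in this order from the stop, each upright, centred on the rod and within about 2.5 mm of its home place along it (centres 32, 56 and 83 mm from the swivel axis), the cap clicked past the catch; all released and at rest (all of step 3 and contact force between each of block_red, block_yellow, end_cap and the arm below 0.05 N and linear speed of each of block_red, block_yellow, end_cap below 0.03 m/s); the robot touches nothing.
It fails at once if anything is pressed against the rail with more than 18 N (contact force between anything else and rail_stand above 18 N).
It fails at once if the teal pawn is moved or knocked over (distance of pawn_teal_center from where it was at the start of the episode above 0.015 m).
It fails at once if the ochre pawn is moved or knocked over (distance of pawn_ochre_center from where it was at the start of the episode above 0.015 m).
It fails at once if the green die is moved or knocked over (distance of die_big_center from where it was at the start of the episode above 0.015 m).
It also fails if it takes over 72 s, if anything falls off the work surface, if the arm or the gripper's body presses on something with over 40 N, if the wrist force passes 120 N, or if a joint passes its speed limit or range.

### The arm

A 7-joint arm with a two-finger parallel gripper is mounted at the origin on a cart in front of the work surface, level with it; the furniture and walls round the work are solid. World frame = base frame: x ahead of the robot, y to its left, z up, the work surface at z = 0. Lengths are in m, angles in rad, forces in N, time in s.
With the tool pointing down it reaches from about 0.4 to 0.85 m from the base axis. Payload 4.5 kg.
Tool frame: the origin (TCP) lies at the very end of the fingers, on their centre line; the grasp point (between the pads) lies 19 mm behind it; z points along the fingers, y is the line along which they close (so a half turn about z gives the same grasp; the last joint's range is limited). The gripper opens to 88 mm and grips with 3 to 60 N. Pads are 18 mm wide; open, the fingers measure 123 mm over their backs; the gripper's body (75 mm by 187 mm) begins 45 mm behind the grasp point.
Start: joints at [-1.288, 0.689, -0.195, 1.565, 0.157, 0.902, -0.215], TCP at [0.154, 0.606, 0.239] pointing down, gripper open.
Joint ranges: [-3.01, 3.01], [-0.46, 2.08], [-1.47, 1.51], [0.13, 2.56], [-1, 4.14], [0.04, 2.09], [-2.66, 2.66]. Speed limits (rad/s): [2.57, 2.57, 3.14, 3.14, 3.14, 3.14, 3.14].

### API

Orientations are given as a unit quaternion [x, y, z, w].
In Python, from plant import r gives the robot as it stands. The module is installed in compiled form; this text tells all that it offers.
- The arm moves only by the tool step_arm, never from a script. Its argument "increments" is a list of rows, each a list of 2 entries, a list of its own where there are three numbers: the shift along the world's x, y, z in cm, then the turn, a rotation vector about the world's x, y, z in degrees. A call has exactly 10 rows; each row shifts and turns the commanded pose from where the row before left it; what a row does not reach is not made up. A row lasts 1/10 s, in which the tool goes at most 50 mm and 8.59 degrees, less where a joint would pass 70% of its speed; a pose out of reach is approached as far as the arm can. A call is refused whole if a number of a shift passes 5 or a number of a turn 8.59, either way. A call with a gripper value outside its range is refused whole. "fingers" is the opening, from 0 (shut) to 1 (fully open), set as the call begins (left out, the last holds). The fingers move at their own pace and stop on an object; "grip_force" is the grip in N (left out, the last holds). Time passes only in rows, so rows that do not move let the fingers close, or fill a call up. It gives the time, the measured TCP pose, the force, the opening and the grip force at its end, in the units of the state.
- r.get_state(): the state, without advancing time (a new reading comes with each control period).
- r.snapshot(name): name is "scene" or "top" or "wrist"; returns (picture, depth): 400x640x3 uint8, red, green, blue; 400x640 float32, m along the optical axis (not along the pixel's ray), 0 where there is no reading.
- r.calibration(name): a dict with "fov_y" (degrees; the focal length in pixels is half the picture's height over the tangent of half this angle, whatever the lens; pixels are square), "cx", "cy" (the principal point, pixels), "R" (3x3) and "t" (3): a world point X has camera coordinates R X + t. Camera axes: x right, y down, z forward; pixel columns grow to the right and rows downward; lengths in m; the calibration is good to about 2 mm. A picture is of the moment at which its call begins: read the wrist's pose just before it. calibration takes no time and is no camera call; for the wrist camera it gives the pose at the moment of the call.
- r.finish_job(): hands the job in; it is judged then, once.
The state is a dict: "clock": time; "q": joint angles; "qd": joint speeds; "joint_torque": joint torques, N m; "tool_pos": TCP position; "eef_rot": TCP orientation; "contact_force": force on the tool from outside, world axes, zero at the start; "moment": the same for the moment, N m; "opening": opening from 0.0 (shut) to 1.0 (fully open); "finger_force": force on a finger pad.
Only numpy, scipy, OpenCV 4.12 (cv2) and the standard library are available. Lean on these libraries where they do the work, as an engineer would, in place of code of your own. Each camera call takes 0.05 s, during which the arm holds its last target. There are 200 camera calls.

## Working session

There is one attempt and no reset: what is moved stays moved. The work goes in short steps, Python scripts to look and compute and a tool call to move; the robot and the scene stay as the last step left them, time stands still between calls to the robot, and variables do not carry over. Pictures are saved under pics/ and viewed, at most 10 in all, crops included, and the job is handed in when it is done.

Besides the shell and the picture viewer there is one more tool, called after "Emit:" as name(argument=value, ...), one argument or row to a line, values as JSON. step_arm: Moves the arm, as the interface text tells. Its arguments: {"type":"object","properties":{"increments":{"type":"array","items":{"type":"array"}},"fingers":{"type":"number"},"grip_force":{"type":"number"}},"required":["increments"]}

```bash
mkdir -p pics
cat > h.py <<'E'
import numpy as np, cv2
from plant import r
def snap(n,f):
    c=r.calibration(n); p,d=r.snapshot(n); np.savez(f'pics/{f}.npz',p=p,d=d,R=c['R'],t=c['t'],k=[c['fov_y'],c['cx'],c['cy']])
    cv2.imwrite(f'pics/{f}.png',p[:,:,::-1]); return p,d,c
def cloud(f):
    z=np.load(f'pics/{f}.npz'); fov,cx,cy=z['k']; d=z['d']; F=200/np.tan(np.radians(fov)/2)
    v,u=np.mgrid[0:400,0:640]; X=np.stack([(u-cx)/F*d,(v-cy)/F*d,d],-1)
    return (X-z['t'])@z['R'], z['p'], d
E
python3 - <<'E'
from h import *
snap('top','top0'); snap('scene','scene0')
s=r.get_state(); print({k:np.round(v,3) for k,v in s.items()})
a=np.vstack([cv2.imread('pics/top0.png'),cv2.imread('pics/scene0.png')]);
E
```

```text
{'clock': np.float64(0.1), 'q': array([-1.288,  0.69 , -0.195,  1.566,  0.157,  0.902, -0.215]), 'qd': array([ 0.002, -0.001, -0.   , -0.003,  0.002,  0.   , -0.   ]), 'joint_torque': array([-4.0000e-03, -5.2849e+01, -1.2720e+00, -1.5383e+01, -5.3000e-02,
        2.0000e-03,  0.0000e+00]), 'tool_pos': array([0.154, 0.605, 0.238]), 'eef_rot': array([ 0.124,  0.992, -0.001, -0.   ]), 'contact_force': array([-0.016, -0.325,  0.047]), 'moment': array([ 0.029, -0.01 ,  0.037]), 'finger_force': np.float64(0.0), 'opening': np.float64(1.0)}
```

View pics/top0.png

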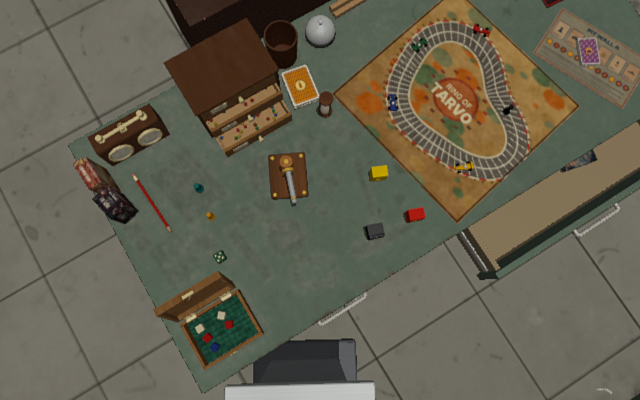

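View pics/scene0.png

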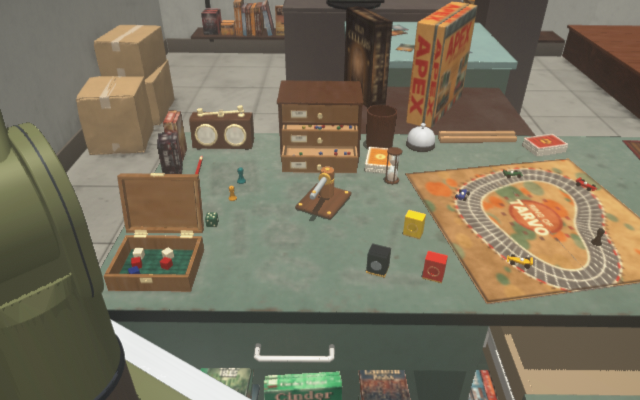

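The top view shows the stand at about (289,176) with the rod pointing down to (293,203). Red is at (416,215), yellow (379,173), cap (375,231), teal pawn (198,188), ochre pawn (210,215) and die (219,257).

Run:
```python
from h import *
X,p,d=cloud('top0')
print(np.load('pics/top0.npz')['R'].round(3),np.load('pics/top0.npz')['t'],np.load('pics/top0.npz')['k'])
for n,(u,v,w) in dict(red=(416,215,16),yel=(379,173,16),cap=(375,231,16),teal=(198,188,7),och=(210,215,7),die=(219,257,9)).items():
    A=X[v-w:v+w,u-w:u+w].reshape(-1,3); C=p[v-w:v+w,u-w:u+w].reshape(-1,3)
    zt=np.percentile(A[:,2],98)
    m=A[:,2]>(0.037 if n in('red','yel','cap') else .012)
    B=A[m]; rc=cv2.minAreaRect((B[:,:2]*1000).astype(np.float32))
    print(n,m.sum(),zt.round(4),B.mean(0).round(4),np.round(rc[0],1),np.round(rc[1],1),round(rc[2],1))
# stand
A=X[140:215,255:325].reshape(-1,3)
for lo,hi in((.006,.016),(.05,.09)):
    B=A[(A[:,2]>lo)&(A[:,2]<hi)]; rc=cv2.minAreaRect((B[:,:2]*1000).astype(np.float32)); print(lo,len(B),np.round(rc[0],1),np.round(rc[1],1),rc[2])
B=A[(A[:,2]>.055)&(A[:,2]<.09)]
for q in B[::6]: print((q*1000).round(0).astype(int),end=' ')
def crop(f,x0,y0,x1,y1,k): return cv2.resize(cv2.imread(f'pics/{f}.png')[y0:y1,x0:x1],None,fx=k,fy=k,interpolation=cv2.INTER_CUBIC)
a=crop('top0',255,140,325,215,5); b=crop('top0',355,155,435,245,4)
h=max(a.shape[0],b.shape[0]); f=lambda i:cv2.copyMakeBorder(i,0,h-i.shape[0],0,0,0)
cv2.imwrite('pics/c1.png',np.hstack([f(a),f(b)]))
```

```text
[[-0.024 -1.     0.018]
 [-0.984  0.021 -0.179]
 [ 0.178 -0.022 -0.984]] [-0.04023845  0.53438258  0.98349996] [ 45.55378507 319.59226    201.77575654]
red 192 0.0471 [ 0.4995 -0.254   0.0762] [ 439.1 -149.8] [ 34.  297.7] 30.3
yel 182 0.047 [ 0.599  -0.1846  0.0501] [ 489.  -105.6] [ 39.1 315.4] 54.5
cap 231 0.047 [ 0.4684 -0.1692  0.0575] [ 424.  -103.3] [ 40.3 205.6] 34.4
teal 41 0.0371 [0.5723 0.212  0.0552] [464.1  99. ] [345.   12.9] 46.2
och 27 0.0322 [0.514  0.1911 0.0284] [514.5 192.1] [9.3 9.5] 2.1
die 108 0.025 [0.4215 0.1648 0.0409] [382.9  78.3] [224.9  27. ] 65.9
0.006 1285 [607.5  31.7] [157.9 121.1] 74.1837158203125
0.05 377 [581.9  15.7] [103.7  28.2] 5.184863567352295
[633  22  71] [631  25  72] [630  12  72] [628  18  74] [625  29  76] [626  14  73] [624  27  73] [623  14  76] [622  31  72] [621  18  74] [621   5  72] [619  22  75] [619  10  72] [617  27  74] [617  14  73] [615  29  74] [615  16  71] [613  31  73] [612  18  75] [611  31  72] [610  18  75] [614   6  57] [608  18  74] [611  30  56] [607  16  70] [608  28  59] [604  14  72] [603  27  68] [601  14  73] [602  27  64] [600  14  70] [599  27  67] [599  14  67] [599  21  57] [595  19  64] [593  17  62] [590  17  65] [588  17  68] [586  15  65] [584  13  65] [582  10  64] [579  10  66] [577  10  66] [574   8  68] [573   6  65] [571   4  61] [569   4  60] [566   4  64] [561  13  69] [560  13  65] [558  13  60] [556  13  62] [553  11  64] [551   9  63] [548   9  67] [547   9  64] [544   9  64] [542   7  67] [539   4  69] [537   5  67] [535   5  66] [532   2  69] [531   1  62]
```

View pics/c1.png

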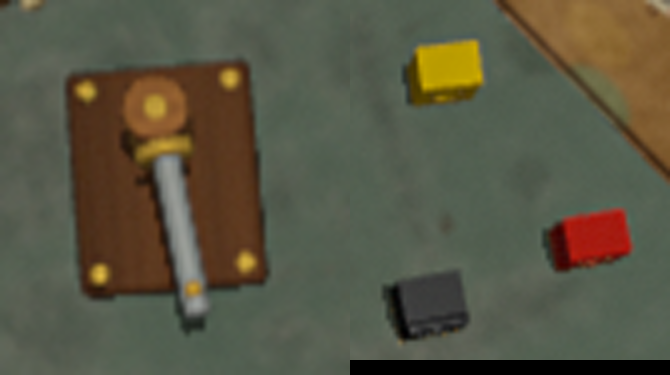

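The crop shows the rod running from the stop at about (287.8,170) to its tip at (294,202), with the catch at (293.4,197.5), so it is turned to one side. All three parts are rotated about 5° with their widths across. I'll compute poses with colour masks and the known heights.

```bash
cat >> h.py <<'E'
def ray(f,u,v,z):
    Z=np.load(f'pics/{f}.npz'); fov,cx,cy=Z['k']; F=200/np.tan(np.radians(fov)/2)
    dw=Z['R'].T@np.stack([(np.asarray(u,float)-cx)/F,(np.asarray(v,float)-cy)/F,np.ones(np.shape(u))]).reshape(3,-1); C=-Z['R'].T@Z['t']
    return (C[:,None]+dw*((z-C[2])/dw[2])).T
E
python3 - <<'E'
from h import *
X,p,d=cloud('top0')
print('cap/stop/catch/tip',ray('top0',[286,287.8,293.4,294.0],[161,170,197.5,202.2],.0).shape)
print((ray('top0',[286],[161],.074)*1000).round(1),(ray('top0',[293.4],[197.5],.069)*1000).round(1))
c=np.array([[69,75],[248,62],[267,280],[85,297]])/5+[255,140]
print('foot',(ray('top0',c[:,0],c[:,1],.010)*1000).round(1)[:,:2].tolist())
# rod centreline crop points
rp=np.array([[167,160],[176,210],[185,260],[195,305]])/5+[255,140]
print('rod',(ray('top0',rp[:,0],rp[:,1],.066)*1000).round(1)[:,:2].tolist())
for n,(u,v,w) in dict(red=(416,215,16),yel=(379,173,16),cap=(375,231,16)).items():
    s=np.s_[v-w:v+w,u-w:u+w]; A=X[s]; m=(np.abs(A[...,2]-.047)<.004)
    ii=np.argwhere(m); P=ray('top0',ii[:,1]+u-w,ii[:,0]+v-w,.047)[:,:2]*1000
    med=np.median(P,0); P=P[np.linalg.norm(P-med,axis=1)<25]
    rc=cv2.minAreaRect(P.astype(np.float32)); print(n,len(P),P.mean(0).round(1),rc)
E
```

```text
cap/stop/catch/tip (4, 3)
[[619.   18.1  74. ]] [[540.    3.6  69. ]]
foot [[651.4, 60.3], [656.0, -21.6], [554.1, -28.2], [548.0, 53.7]]
rod [[596.7, 13.6], [574.6, 10.0], [552.6, 6.5], [533.0, 2.5]]
red 141 [ 504.4 -261. ] ((504.50323486328125, -261.2620544433594), (23.96611213684082, 34.28203201293945), 9.057114601135254)
yel 141 [ 600.3 -184.6] ((600.3114624023438, -185.09979248046875), (24.03081512451172, 34.25692367553711), 4.734766483306885)
cap 173 [ 470.  -170.5] ((469.7694396972656, -170.81980895996094), (30.089914321899414, 34.01666259765625), 8.566720008850098)
```

Emit:
step_arm(
  increments=[
    [[3.4,-2.6,0],[0,0,1]],
    [[3.4,-2.6,0],[0,0,1]],
    [[3.4,-2.6,0],[0,0,1]],
    [[3.4,-2.6,0],[0,0,1]],
    [[3.4,-2.6,0],[0,0,1]],
    [[3.4,-2.6,0],[0,0,1]],
    [[3.4,-2.6,0],[0,0,1]],
    [[3.0,-2.4,0],[0,0,1]],
    [[1.2,-3.8,0],[0,0,1]],
    [[1.2,-3.8,0],[0,0,1]],
  ],
  fingers=0.8,
)

```text
clock: 1.1
tool_pos: [0.4466, 0.3222, 0.2382]
eef_rot: [0.037, 0.999, -0.0, -0.0]
contact_force: [0.7, 0.1, -0.4]
opening: 0.801
finger_force: 0.0
```

```bash
cat > st.py <<'E'
from h import *
from scipy.spatial.transform import Rotation as Ro
s=r.get_state(); M=Ro.from_quat(s['eef_rot']).as_matrix()
print('t',round(float(s['clock']),2),'tcp',(s['tool_pos']*1000).round(1),'yaw(y-90)',round(np.degrees(np.arctan2(M[1,1],M[0,1]))-90,2),'z',M[:,2].round(3),'F',s['contact_force'].round(2),'M',s['moment'].round(2),'ff',round(float(s['finger_force']),2),'op',round(float(s['opening'])*88,1),'q',s['q'].round(2))
E
python3 st.py
```

```text
t 1.1 tcp [446.6 322.2 238.2] yaw(y-90) -4.24 z [-0. -0. -1.] F [ 0.67  0.13 -0.36] M [-0.01 -0.04  0.03] ff 0.0 op 70.5 q [-0.53  0.6  -0.3   1.79  0.23  0.79  0.56]
```

Emit:
step_arm(
  increments=[
    [[0.6,-4.5,0],[0,0,1]],
    [[0.6,-4.5,0],[0,0,1]],
    [[0.6,-4.5,0],[0,0,1]],
    [[0.6,-4.5,0],[0,0,1]],
    [[0.6,-4.5,0],[0,0,1]],
    [[0.6,-4.5,0],[0,0,1]],
    [[0.6,-4.5,0],[0,0,1]],
    [[0.6,-4.5,0],[0,0,1]],
    [[0.6,-4.5,0],[0,0,1]],
    [[0.4,-4.5,0],[0,0,1]],
  ],
)

```text
clock: 2.1
tool_pos: [0.5038, -0.1282, 0.2386]
eef_rot: [-0.05, 0.999, 0.0, -0.0]
contact_force: [0.8, -0.1, 0.1]
opening: 0.797
finger_force: 0.0
```

Emit:
step_arm(
  increments=[
    [[0,-4.5,0],[0,0,1]],
    [[0,-4.5,0],[0,0,1]],
    [[0,-4.3,0],[0,0,1.3]],
    [[0,0,-2],[0,0,0]],
    [[0,0,-3],[0,0,0]],
    [[0,0,-3],[0,0,0]],
    [[0,0,-3],[0,0,0]],
    [[0,0,-1],[0,0,0]],
    [[0,0,0],[0,0,0]],
    [[0,0,0],[0,0,0]],
  ],
)

```text
clock: 3.1
tool_pos: [0.5046, -0.2593, 0.1196]
eef_rot: [-0.079, 0.997, -0.0, 0.001]
contact_force: [0.1, -0.1, 0.8]
opening: 0.803
finger_force: 0.0
```

```bash
python3 st.py; python3 -c "
from h import *
snap('wrist','w1')"
```

```text
t 3.1 tcp [ 504.6 -259.3  119.6] yaw(y-90) 9.05 z [ 0.001 -0.    -1.   ] F [ 0.11 -0.13  0.78] M [-0.05  0.02  0.03] ff 0.0 op 70.6 q [ 0.59  0.8  -0.33  1.84  0.44  0.58  1.7 ]
```

View pics/w1.png

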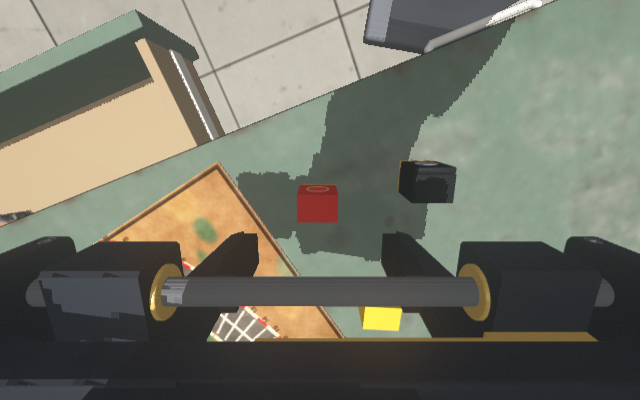

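The wrist view shows the red block at (317,205), centred between the fingertips at about (250,250) and (390,250). I'll go down and grip it.

Emit:
step_arm(
  increments=[
    [[0,-0.1,-2.5],[0,0,0]],
    [[0,0,-2.5],[0,0,0]],
    [[0,0,-2.5],[0,0,0]],
    [[0,0,-1.6],[0,0,0]],
    [[0,0,-1],[0,0,0]],
    [[0,0,-0.6],[0,0,0]],
    [[0,0,-0.45],[0,0,0]],
    [[0,0,0],[0,0,0]],
    [[0,0,0],[0,0,0]],
    [[0,0,0],[0,0,0]],
  ],
)

```text
clock: 4.15
tool_pos: [0.5042, -0.2604, 0.0078]
eef_rot: [-0.079, 0.997, -0.0, 0.0]
contact_force: [-0.3, -0.5, -0.9]
opening: 0.799
finger_force: 0.0
```

Emit:
step_arm(
  increments=[
    [[0,0,0],[0,0,0]],
    [[0,0,0],[0,0,0]],
    [[0,0,0],[0,0,0]],
    [[0,0,0],[0,0,0]],
    [[0,0,0],[0,0,0]],
    [[0,0,0],[0,0,0]],
    [[0,0,0],[0,0,0]],
    [[0,0,0],[0,0,0]],
    [[0,0,0],[0,0,0]],
    [[0,0,0],[0,0,0]],
  ],
  fingers=0.3,
  grip_force=12,
)

```text
clock: 5.15
tool_pos: [0.5039, -0.2602, 0.0072]
eef_rot: [-0.079, 0.997, 0.0, -0.0]
contact_force: [-0.8, 0.3, -0.0]
opening: 0.389
finger_force: 12.0
```

```bash
python3 st.py
```

```text
t 5.15 tcp [ 503.9 -260.2    7.2] yaw(y-90) 9.05 z [-0.  0. -1.] F [-0.83  0.32 -0.04] M [-0.01  0.04  0.04] ff 12.0 op 34.2 q [ 0.52  0.98 -0.21  1.87  0.53  0.35  1.62]
```

Emit:
step_arm(
  increments=[
    [[0,0,1],[0,0,0]],
    [[0,0,2.5],[0,0,0]],
    [[0,0,3.5],[0,0,0]],
    [[-0.2,4,2],[0,0,0.2]],
    [[-0.2,4.5,0],[0,0,0.2]],
    [[-0.2,4.5,0],[0,0,0.2]],
    [[-0.2,4.5,0],[0,0,0.2]],
    [[-0.2,4,0],[0,0,0]],
    [[-0.1,3.1,-1],[0,0,0]],
    [[0,1,-2],[0,0,0]],
  ],
)

```text
clock: 6.15
tool_pos: [0.4941, 0.0008, 0.0686]
eef_rot: [-0.089, 0.996, 0.002, 0.002]
contact_force: [0.2, -0.3, -0.8]
opening: 0.386
finger_force: 12.0
```

Emit:
step_arm(
  increments=[
    [[0,0,-1.5],[0,0,0]],
    [[0,0,-0.7],[0,0,0]],
    [[0,0,-0.3],[0,0,0]],
    [[0,0,0],[0,0,0]],
    [[0,0,0],[0,0,0]],
    [[0,0,0],[0,0,0]],
    [[0,0,0],[0,0,0]],
    [[0,0,0],[0,0,0]],
    [[0,0,0],[0,0,0]],
    [[0,0,0],[0,0,0]],
  ],
)

```text
clock: 7.15
tool_pos: [0.4929, -0.0042, 0.0423]
eef_rot: [-0.086, 0.996, 0.0, 0.0]
contact_force: [1.2, 0.5, -0.1]
opening: 0.382
finger_force: 12.0
```

```bash
python3 st.py; python3 -c "
from h import *
snap('scene','s1');snap('top','t1')
# project expected points in scene
a=cv2.resize(cv2.imread('pics/s1.png')[140:240,250:390],None,fx=5,fy=5,interpolation=cv2.INTER_CUBIC)
cv2.imwrite('pics/c2.png',a)"
```

```text
t 7.15 tcp [492.9  -4.2  42.3] yaw(y-90) 9.85 z [ 0.  0. -1.] F [ 1.19  0.55 -0.08] M [ 0.12  0.02 -0.01] ff 12.0 op 33.6 q [-0.02  0.87 -0.11  2.09  0.44  0.2   1.22]
```

View pics/c2.png

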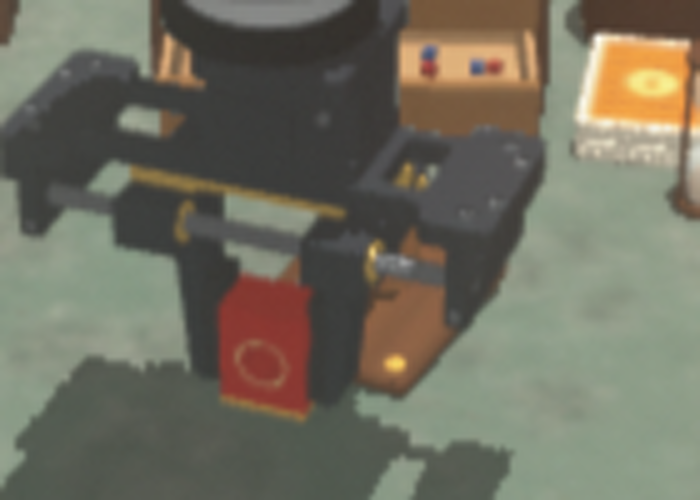

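The scene crop shows the red block held upright between the fingers, with the hole ring at crop (262,363) facing the robot. The rod is hidden behind the gripper, so I'll advance by feel.

Emit:
step_arm(
  increments=[
    [[0.49,0.085,0],[0,0,0]],
    [[0.49,0.085,0],[0,0,0]],
    [[0.49,0.085,0],[0,0,0]],
    [[0.49,0.085,0],[0,0,0]],
    [[0.3,0.05,0],[0,0,0]],
    [[0.15,0.03,0],[0,0,0]],
    [[0.1,0.015,0],[0,0,0]],
    [[0.1,0.02,0],[0,0,0]],
    [[0.1,0.015,0],[0,0,0]],
    [[0,0,0],[0,0,0]],
  ],
)

```text
clock: 8.25
tool_pos: [0.5198, 0.0004, 0.0422]
eef_rot: [-0.086, 0.996, -0.0, -0.0]
contact_force: [-0.2, 0.2, -0.2]
opening: 0.379
finger_force: 12.0
```

```bash
python3 st.py
```

```text
t 8.25 tcp [5.198e+02 4.000e-01 4.220e+01] yaw(y-90) 9.84 z [-0.001 -0.    -1.   ] F [-0.21  0.2  -0.17] M [ 0.04  0.07 -0.03] ff 12.0 op 33.4 q [-0.    0.89 -0.15  2.01  0.43  0.27  1.23]
```

Emit:
step_arm(
  increments=[
    [[0.1,0.017,0],[0,0,0]],
    [[0.1,0.017,0],[0,0,0]],
    [[0.1,0.017,0],[0,0,0]],
    [[0.1,0.017,0],[0,0,0]],
    [[0,0,0],[0,0,0]],
    [[0,0,0],[0,0,0]],
    [[0,0,0],[0,0,0]],
    [[0,0,0],[0,0,0]],
    [[0,0,0],[0,0,0]],
    [[0,0,0],[0,0,0]],
  ],
)

```text
clock: 9.25
tool_pos: [0.5207, 0.0004, 0.0418]
eef_rot: [-0.086, 0.996, -0.001, -0.003]
contact_force: [-6.5, 0.0, 1.0]
opening: 0.388
finger_force: 12.0
```

```bash
python3 st.py
```

```text
t 9.25 tcp [5.207e+02 4.000e-01 4.180e+01] yaw(y-90) 9.84 z [-0.006 -0.002 -1.   ] F [-6.46  0.05  0.97] M [-0.03  1.2  -0.04] ff 12.0 op 34.1 q [ 0.    0.89 -0.15  2.    0.43  0.29  1.23]
```

Run:
```python
from h import *
X,p,d=cloud('top0')
for n,(u,v,w) in dict(red=(416,214,5),yel=(380,171,5),cap=(376,227,5),t1=(400,190,8),t2=(340,200,8),t3=(400,235,5)).items():
    a=X[v-w:v+w,u-w:u+w,2].ravel()*1000; print(n,np.median(a).round(2),a.std().round(2))
X,p,d=cloud('w1')
for n,(u,v,w) in dict(redtop=(317,208,8),redtop2=(317,200,4),tb=(500,240,8),tb2=(440,280,8)).items():
    a=X[v-w:v+w,u-w:u+w,2].ravel()*1000; print(n,np.median(a).round(2),a.std().round(2))
```

```text
red 44.57 1.8
yel 44.89 1.81
cap 44.11 102.88
t1 0.67 114.45
t2 0.02 66.37
t3 0.3 105.85
redtop 44.35 13.84
redtop2 44.36 0.61
tb 0.73 94.97
tb2 198.67 14.52
```

The block tops are at 44 mm, so their centres sit 22 mm above the table and I'm holding the red one 3 mm too low. I'll back off, raise it and retry.

Emit:
step_arm(
  increments=[
    [[-0.5,-0.09,0],[0,0,0]],
    [[-0.5,-0.08,0],[0,0,0]],
    [[0,0,0.3],[0,0,0]],
    [[0,0,0],[0,0,0]],
    [[0.3,0.05,0],[0,0,0]],
    [[0.2,0.035,0],[0,0,0]],
    [[0.2,0.035,0],[0,0,0]],
    [[0.2,0.035,0],[0,0,0]],
    [[0,0,0],[0,0,0]],
    [[0,0,0],[0,0,0]],
  ],
)

```text
clock: 10.25
tool_pos: [0.523, 0.001, 0.0452]
eef_rot: [-0.086, 0.996, 0.0, -0.0]
contact_force: [-0.7, -0.5, -0.7]
opening: 0.385
finger_force: 12.0
```

Emit:
step_arm(
  increments=[
    [[0.1,0.017,0],[0,0,0]],
    [[0.1,0.017,0],[0,0,0]],
    [[0.1,0.017,0],[0,0,0]],
    [[0.1,0.017,0],[0,0,0]],
    [[0,0,0],[0,0,0]],
    [[0,0,0],[0,0,0]],
    [[0,0,0],[0,0,0]],
    [[0,0,0],[0,0,0]],
    [[0,0,0],[0,0,0]],
    [[0,0,0],[0,0,0]],
  ],
)

```text
clock: 11.25
tool_pos: [0.527, 0.0017, 0.0452]
eef_rot: [-0.086, 0.996, 0.0, -0.0]
contact_force: [0.3, -0.3, 0.0]
opening: 0.386
finger_force: 12.0
```

```bash
python3 st.py
```

```text
t 11.25 tcp [527.    1.7  45.2] yaw(y-90) 9.84 z [-0.  0. -1.] F [ 0.32 -0.27  0.  ] M [ 0.08 -0.    0.04] ff 12.0 op 34.0 q [ 0.    0.88 -0.16  1.99  0.42  0.3   1.24]
```

Emit:
step_arm(
  increments=[
    [[0,0,0.09],[0,0,0]],
    [[0.15,0.026,0],[0,0,0]],
    [[0.15,0.026,0],[0,0,0]],
    [[0.15,0.026,0],[0,0,0]],
    [[0.15,0.026,0],[0,0,0]],
    [[0.15,0.026,0],[0,0,0]],
    [[0.15,0.026,0],[0,0,0]],
    [[0,0,0],[0,0,0]],
    [[0,0,0],[0,0,0]],
    [[0,0,0],[0,0,0]],
  ],
  grip_force=25,
)

```text
clock: 12.25
tool_pos: [0.5364, 0.0034, 0.0462]
eef_rot: [-0.086, 0.996, 0.0, 0.0]
contact_force: [1.0, -0.2, 0.0]
opening: 0.386
finger_force: 25.0
```

```bash
python3 st.py
```

```text
t 12.25 tcp [536.4   3.4  46.2] yaw(y-90) 9.85 z [ 0.001  0.    -1.   ] F [ 1.02 -0.23  0.01] M [ 0.1  -0.11  0.01] ff 25.0 op 33.9 q [ 0.01  0.89 -0.17  1.96  0.42  0.32  1.24]
```

Emit:
step_arm(
  increments=[
    [[0.3,0.052,0],[0,0,0]],
    [[0.3,0.052,0],[0,0,0]],
    [[0.3,0.052,0],[0,0,0]],
    [[0.3,0.052,0],[0,0,0]],
    [[0.3,0.052,0],[0,0,0]],
    [[0.3,0.052,0],[0,0,0]],
    [[0.3,0.052,0],[0,0,0]],
    [[0.3,0.052,0],[0,0,0]],
    [[0.3,0.052,0],[0,0,0]],
    [[0,0,0],[0,0,0]],
  ],
)

```text
clock: 13.25
tool_pos: [0.5637, 0.0081, 0.0461]
eef_rot: [-0.086, 0.996, 0.0, 0.0]
contact_force: [0.3, 0.7, 0.1]
opening: 0.38
finger_force: 25.0
```

```bash
python3 st.py
```

```text
t 13.25 tcp [563.7   8.1  46.1] yaw(y-90) 9.85 z [ 0.001  0.    -1.   ] F [0.34 0.71 0.1 ] M [ 0.1  -0.03 -0.  ] ff 25.0 op 33.5 q [ 0.02  0.91 -0.19  1.88  0.41  0.39  1.26]
```

Emit:
step_arm(
  increments=[
    [[0.3,0.052,0],[0,0,0]],
    [[0.3,0.052,0],[0,0,0]],
    [[0.3,0.052,0],[0,0,0]],
    [[0.3,0.052,0],[0,0,0]],
    [[0.3,0.052,0],[0,0,0]],
    [[0.3,0.052,0],[0,0,0]],
    [[0.2,0.035,0],[0,0,0]],
    [[0.2,0.035,0],[0,0,0]],
    [[0.2,0.035,0],[0,0,0]],
    [[0.1,0.017,0],[0,0,0]],
  ],
)

```text
clock: 14.25
tool_pos: [0.5879, 0.0125, 0.0461]
eef_rot: [-0.086, 0.996, 0.0, -0.0]
contact_force: [-0.6, 2.2, -1.3]
opening: 0.383
finger_force: 25.0
```

```bash
python3 st.py
```

```text
t 14.25 tcp [587.9  12.5  46.1] yaw(y-90) 9.86 z [-0.  0. -1.] F [-0.59  2.17 -1.25] M [0.28 0.21 0.01] ff 25.0 op 33.7 q [ 0.02  0.92 -0.21  1.8   0.39  0.46  1.28]
```

Emit:
step_arm(
  increments=[
    [[0,0.05,-0.09],[0,0,0]],
    [[0.1,0.03,0],[0,0,0]],
    [[0.1,0.017,0],[0,0,0]],
    [[0.1,0.017,0],[0,0,0]],
    [[0,0,0],[0,0,0]],
    [[0,0,0],[0,0,0]],
    [[0,0,0],[0,0,0]],
    [[0,0,0],[0,0,0]],
    [[0,0,0],[0,0,0]],
    [[0,0,0],[0,0,0]],
  ],
)

```text
clock: 15.25
tool_pos: [0.5882, 0.0124, 0.0448]
eef_rot: [-0.086, 0.996, -0.001, -0.003]
contact_force: [-5.9, -0.9, 1.4]
opening: 0.383
finger_force: 25.0
```

```bash
python3 st.py
```

```text
t 15.25 tcp [588.2  12.4  44.8] yaw(y-90) 9.84 z [-0.006 -0.002 -1.   ] F [-5.85 -0.91  1.43] M [-0.1   1.3   0.04] ff 25.0 op 33.7 q [ 0.02  0.93 -0.21  1.8   0.39  0.46  1.28]
```

Emit:
step_arm(
  increments=[
    [[-0.15,-0.03,0],[0,0,0]],
    [[-0.1,-0.02,0],[0,0,0]],
    [[0,0,0],[0,0,0]],
    [[0,0,0],[0,0,0]],
    [[0,0,0],[0,0,0]],
    [[0,0,0],[0,0,0]],
    [[0,0,0],[0,0,0]],
    [[0,0,0],[0,0,0]],
    [[0,0,0],[0,0,0]],
    [[0,0,0],[0,0,0]],
  ],
)

```text
clock: 16.25
tool_pos: [0.5882, 0.0126, 0.0451]
eef_rot: [-0.086, 0.996, -0.0, -0.0]
contact_force: [-3.9, -1.9, -2.3]
opening: 0.381
finger_force: 25.0
```

Emit:
step_arm(
  increments=[
    [[0,0,0],[0,0,0]],
    [[0,0,0],[0,0,0]],
    [[0,0,0],[0,0,0]],
    [[0,0,0],[0,0,0]],
    [[0,0,0],[0,0,0]],
    [[0,0,1],[0,0,0]],
    [[0,0,2.5],[0,0,0]],
    [[0,0,4],[0,0,0]],
    [[0,0,4],[0,0,0]],
    [[0,0,4],[0,0,0]],
  ],
  fingers=0.75,
)

```text
clock: 17.25
tool_pos: [0.5883, 0.0129, 0.2025]
eef_rot: [-0.086, 0.996, 0.0, 0.0]
contact_force: [0.4, -0.1, -0.8]
opening: 0.749
finger_force: 0.0
```

```bash
python3 st.py
python3 - <<'E'
from h import *
snap('scene','s2')
X,p,d=cloud('top0')
for n,(u,v,w) in dict(red=(416,215,16),yel=(379,173,16),cap=(375,231,16)).items():
    s=np.s_[v-w:v+w,u-w:u+w]; A=X[s]; m=(np.abs(A[...,2]-.0445)<.004)
    ii=np.argwhere(m); P=ray('top0',ii[:,1]+u-w,ii[:,0]+v-w,.044)[:,:2]*1000
    P=P[np.linalg.norm(P-np.median(P,0),axis=1)<25]
    print(n,len(P),P.mean(0).round(1),cv2.minAreaRect(P.astype(np.float32)))
a=cv2.resize(cv2.imread('pics/s2.png')[140:230,270:390],None,fx=5,fy=5,interpolation=cv2.INTER_CUBIC)
cv2.imwrite('pics/c3.png',a)
E
```

```text
t 17.25 tcp [588.3  12.9 202.5] yaw(y-90) 9.85 z [ 0.  0. -1.] F [ 0.38 -0.14 -0.79] M [ 0.02 -0.04 -0.03] ff 0.0 op 65.9 q [ 0.09  0.7  -0.33  1.71  0.3   0.78  1.36]
red 174 [ 504.6 -261.6] ((504.7063903808594, -261.7646484375), (24.149316787719727, 35.11661148071289), 6.953787803649902)
yel 166 [ 600.8 -185.7] ((600.7469482421875, -185.61807250976562), (24.993200302124023, 34.23920440673828), 5.37838077545166)
cap 218 [ 470.1 -171.2] ((470.19451904296875, -171.35775756835938), (30.07652473449707, 34.44479751586914), 9.990639686584473)
```

View pics/c3.png

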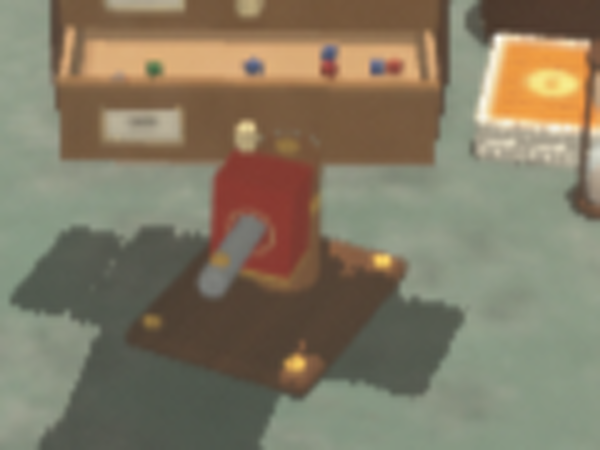

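The crop shows the red block home against the stop, upright and on the rod, with the catch at (222,260) and the tip at (210,290) free. Next is yellow.

Emit:
step_arm(
  increments=[
    [[0.25,-4,0],[0,0,-0.9]],
    [[0.25,-4.2,0],[0,0,-0.9]],
    [[0.25,-4.2,0],[0,0,-0.9]],
    [[0.25,-4.2,0],[0,0,-0.9]],
    [[0.23,-3.25,-2],[0,0,-1.1]],
    [[0,0,-4],[0,0,0]],
    [[0,0,-4],[0,0,0]],
    [[0,0,-2.5],[0,0,0]],
    [[0,0,0],[0,0,0]],
    [[0,0,0],[0,0,0]],
  ],
)

```text
clock: 18.3
tool_pos: [0.6012, -0.1855, 0.0759]
eef_rot: [-0.045, 0.999, 0.0, 0.0]
contact_force: [0.4, 0.3, 0.0]
opening: 0.751
finger_force: 0.0
```

```bash
python3 st.py
```

```text
t 18.3 tcp [ 601.2 -185.5   75.9] yaw(y-90) 5.15 z [ 0.001  0.    -1.   ] F [0.41 0.28 0.03] M [-0.04 -0.03  0.  ] ff 0.0 op 66.1 q [ 0.37  0.92 -0.26  1.66  0.37  0.61  1.56]
```

Emit:
step_arm(
  increments=[
    [[0,0,-2.5],[0,0,0]],
    [[0,0,-2],[0,0,0]],
    [[0,0,-1.2],[0,0,0]],
    [[0,0,-0.8],[0,0,0]],
    [[0,0,-0.4],[0,0,0]],
    [[0,0,0],[0,0,0]],
    [[0,0,0],[0,0,0]],
    [[0,0,0],[0,0,0]],
    [[0,0,0],[0,0,0]],
    [[0,0,0],[0,0,0]],
  ],
)

```text
clock: 19.3
tool_pos: [0.6009, -0.1857, 0.0065]
eef_rot: [-0.045, 0.999, -0.0, 0.0]
contact_force: [-0.5, -0.5, 0.5]
opening: 0.749
finger_force: 0.0
```

Emit:
step_arm(
  increments=[
    [[0,0,0],[0,0,0]],
    [[0,0,0],[0,0,0]],
    [[0,0,0],[0,0,0]],
    [[0,0,0],[0,0,0]],
    [[0,0,0],[0,0,0]],
    [[0,0,0],[0,0,0]],
    [[0,0,0],[0,0,0]],
    [[0,0,0],[0,0,0]],
    [[0,0,0],[0,0,0]],
    [[0,0,0],[0,0,0]],
  ],
  fingers=0.3,
  grip_force=15,
)

```text
clock: 20.3
tool_pos: [0.6008, -0.1856, 0.0062]
eef_rot: [-0.045, 0.999, 0.0, -0.0]
contact_force: [-0.3, 0.4, -0.7]
opening: 0.387
finger_force: 15.0
```

```bash
python3 st.py
```

```text
t 20.3 tcp [ 600.8 -185.6    6.2] yaw(y-90) 5.15 z [-0.  0. -1.] F [-0.32  0.42 -0.71] M [ 0.05 -0.04 -0.01] ff 15.0 op 34.0 q [ 0.35  1.02 -0.22  1.67  0.41  0.49  1.53]
```

Emit:
step_arm(
  increments=[
    [[0,0,1.5],[0,0,0]],
    [[0,0,3],[0,0,0]],
    [[0,0,4],[0,0,0]],
    [[-2.1,3.5,2],[0,0,0.7]],
    [[-2.2,3.7,0],[0,0,1]],
    [[-2.2,3.7,0],[0,0,1]],
    [[-2.2,3.7,0],[0,0,1]],
    [[-1.88,3.59,-1],[0,0,1]],
    [[0,0,-3],[0,0,0]],
    [[0,0,-2],[0,0,0]],
  ],
)

```text
clock: 21.3
tool_pos: [0.495, -0.0018, 0.0516]
eef_rot: [-0.088, 0.996, 0.0, 0.001]
contact_force: [0.2, -1.3, -1.1]
opening: 0.387
finger_force: 15.0
```

Emit:
step_arm(
  increments=[
    [[0,0,-0.6],[0,0,0]],
    [[0,0,0],[0,0,0]],
    [[0,0,0],[0,0,0]],
    [[0,0,0],[0,0,0]],
    [[0,0,0],[0,0,0]],
    [[0,0,0],[0,0,0]],
    [[0,0,0],[0,0,0]],
    [[0,0,0],[0,0,0]],
    [[0,0,0],[0,0,0]],
    [[0,0,0],[0,0,0]],
  ],
)

```text
clock: 22.3
tool_pos: [0.495, -0.0037, 0.0452]
eef_rot: [-0.086, 0.996, 0.0, -0.0]
contact_force: [-0.3, 0.4, -0.7]
opening: 0.385
finger_force: 15.0
```

```bash
python3 st.py
```

```text
t 22.3 tcp [495.   -3.7  45.2] yaw(y-90) 9.85 z [-0.  0. -1.] F [-0.27  0.36 -0.66] M [0.07 0.01 0.01] ff 15.0 op 33.8 q [-0.02  0.87 -0.11  2.09  0.42  0.21  1.24]
```

Emit:
step_arm(
  increments=[
    [[0.5,0.087,-0.03],[0,0,0]],
    [[0.5,0.087,0],[0,0,0]],
    [[0.5,0.087,0],[0,0,0]],
    [[0.4,0.07,0],[0,0,0]],
    [[0.2,0.035,0],[0,0,0]],
    [[0.2,0.035,0],[0,0,0]],
    [[0.2,0.035,0],[0,0,0]],
    [[0.2,0.035,0],[0,0,0]],
    [[0,0,0],[0,0,0]],
    [[0,0,0],[0,0,0]],
  ],
)

```text
clock: 23.3
tool_pos: [0.5219, 0.001, 0.0449]
eef_rot: [-0.086, 0.996, 0.0, -0.0]
contact_force: [0.0, -0.4, -0.6]
opening: 0.388
finger_force: 15.0
```

```bash
python3 st.py
```

```text
t 23.3 tcp [521.9   1.   44.9] yaw(y-90) 9.84 z [-0.  0. -1.] F [ 0.01 -0.42 -0.56] M [ 0.02  0.03 -0.03] ff 15.0 op 34.1 q [-0.    0.88 -0.14  2.01  0.41  0.28  1.25]
```

Emit:
step_arm(
  increments=[
    [[0.15,0.026,0],[0,0,0]],
    [[0.15,0.026,0],[0,0,0]],
    [[0.15,0.026,0],[0,0,0]],
    [[0.15,0.026,0],[0,0,0]],
    [[0.15,0.026,0],[0,0,0]],
    [[0.15,0.026,0],[0,0,0]],
    [[0.15,0.026,0],[0,0,0]],
    [[0.15,0.026,0],[0,0,0]],
    [[0,0,0],[0,0,0]],
    [[0,0,0],[0,0,0]],
  ],
  grip_force=25,
)

```text
clock: 24.3
tool_pos: [0.5344, 0.0032, 0.045]
eef_rot: [-0.086, 0.996, 0.0, 0.0]
contact_force: [0.7, 0.6, 1.2]
opening: 0.383
finger_force: 25.0
```

```bash
python3 st.py
```

```text
t 24.3 tcp [534.4   3.2  45. ] yaw(y-90) 9.85 z [ 0.001  0.    -1.   ] F [0.67 0.6  1.19] M [ 0.05 -0.12 -0.03] ff 25.0 op 33.7 q [ 0.    0.89 -0.16  1.97  0.4   0.31  1.26]
```

Emit:
step_arm(
  increments=[
    [[0.3,0.052,0],[0,0,0]],
    [[0.3,0.052,0],[0,0,0]],
    [[0.3,0.052,0],[0,0,0]],
    [[0.3,0.052,0],[0,0,0]],
    [[0.3,0.052,0],[0,0,0]],
    [[0.3,0.052,0],[0,0,0]],
    [[0.3,0.052,0],[0,0,0]],
    [[0.3,0.052,0],[0,0,0]],
    [[0.2,0.035,0],[0,0,0]],
    [[0.1,0.017,0],[0,0,0]],
  ],
)

```text
clock: 25.3
tool_pos: [0.5614, 0.0078, 0.0449]
eef_rot: [-0.086, 0.996, 0.0, 0.0]
contact_force: [0.3, 0.7, -1.0]
opening: 0.388
finger_force: 25.0
```

Emit:
step_arm(
  increments=[
    [[0.1,0.017,0],[0,0,0]],
    [[0.1,0.017,0],[0,0,0]],
    [[0.1,0.017,0],[0,0,0]],
    [[0.1,0.017,0],[0,0,0]],
    [[0,0,0],[0,0,0]],
    [[0,0,0],[0,0,0]],
    [[0,0,0],[0,0,0]],
    [[0,0,0],[0,0,0]],
    [[0,0,0],[0,0,0]],
    [[0,0,0],[0,0,0]],
  ],
)

```text
clock: 26.3
tool_pos: [0.5646, 0.0084, 0.0449]
eef_rot: [-0.086, 0.996, -0.0, -0.0]
contact_force: [-1.5, 0.0, -0.5]
opening: 0.384
finger_force: 25.0
```

```bash
python3 st.py
```

```text
t 26.3 tcp [564.6   8.4  44.9] yaw(y-90) 9.85 z [-0.001 -0.    -1.   ] F [-1.5   0.04 -0.48] M [0.06 0.41 0.  ] ff 25.0 op 33.8 q [ 0.01  0.91 -0.19  1.88  0.39  0.39  1.28]
```

Contact is just beginning. I'll press 2 mm more to seat it.

Emit:
step_arm(
  increments=[
    [[0.1,0.017,0],[0,0,0]],
    [[0.1,0.017,0],[0,0,0]],
    [[0,0,0],[0,0,0]],
    [[0,0,0],[0,0,0]],
    [[0,0,0],[0,0,0]],
    [[0,0,0],[0,0,0]],
    [[0,0,0],[0,0,0]],
    [[0,0,0],[0,0,0]],
    [[0,0,0],[0,0,0]],
    [[0,0,0],[0,0,0]],
  ],
)

```text
clock: 27.3
tool_pos: [0.5647, 0.0083, 0.0447]
eef_rot: [-0.086, 0.996, -0.0, -0.002]
contact_force: [-5.7, -1.1, 2.1]
opening: 0.387
finger_force: 25.0
```

```bash
python3 st.py
```

```text
t 27.3 tcp [564.7   8.3  44.7] yaw(y-90) 9.85 z [-0.005 -0.001 -1.   ] F [-5.7  -1.08  2.07] M [-0.03  1.08  0.1 ] ff 25.0 op 34.0 q [ 0.01  0.91 -0.19  1.87  0.39  0.4   1.28]
```

Emit:
step_arm(
  increments=[
    [[-0.15,-0.03,0],[0,0,0]],
    [[-0.07,-0.01,0],[0,0,0]],
    [[0,0,0],[0,0,0]],
    [[0,0,0],[0,0,0]],
    [[0,0,0],[0,0,0]],
    [[0,0,0],[0,0,0]],
    [[0,0,0],[0,0,0]],
    [[0,0,0],[0,0,0]],
    [[0,0,0],[0,0,0]],
    [[0,0,0],[0,0,0]],
  ],
)

```text
clock: 28.3
tool_pos: [0.5647, 0.0084, 0.0449]
eef_rot: [-0.086, 0.996, 0.0, -0.0]
contact_force: [-3.2, -0.9, -1.8]
opening: 0.385
finger_force: 25.0
```

Emit:
step_arm(
  increments=[
    [[0,0,0],[0,0,0]],
    [[0,0,0],[0,0,0]],
    [[0,0,0],[0,0,0]],
    [[0,0,0],[0,0,0]],
    [[0,0,0],[0,0,0]],
    [[0,0,1],[0,0,0]],
    [[0,0,2.5],[0,0,0]],
    [[0,0,4],[0,0,0]],
    [[-0.5,-1,3.5],[0,0,0]],
    [[-1.5,-3,0],[0,0,0]],
  ],
  fingers=0.75,
)

```text
clock: 29.3
tool_pos: [0.5495, -0.0278, 0.1602]
eef_rot: [-0.088, 0.996, 0.001, 0.006]
contact_force: [0.7, -0.7, -0.2]
opening: 0.75
finger_force: 0.0
```

```bash
python3 st.py
python3 - <<'E'
from h import *
snap('scene','s3')
a=cv2.resize(cv2.imread('pics/s3.png')[140:280,270:410],None,fx=4,fy=4,interpolation=cv2.INTER_CUBIC)
cv2.imwrite('pics/c4.png',a)
E
```

```text
t 29.3 tcp [549.5 -27.8 160.2] yaw(y-90) 10.15 z [ 0.012  0.004 -1.   ] F [ 0.67 -0.65 -0.15] M [-0.03 -0.02  0.01] ff 0.0 op 66.0 q [ 0.14  0.71 -0.29  1.88  0.34  0.59  1.39]
```

View pics/c4.png

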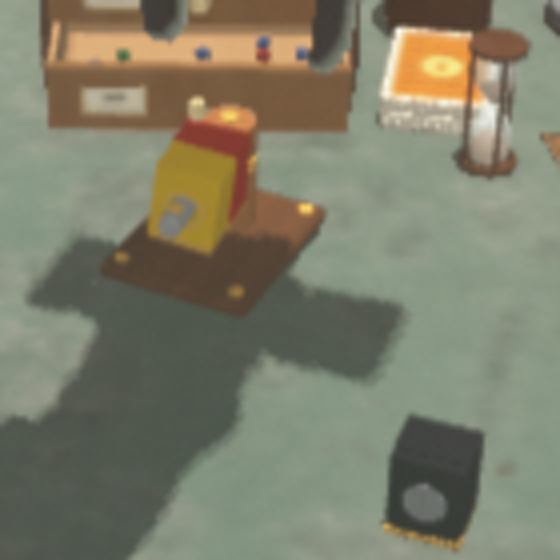

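The crop shows yellow flush against red on the rod, both upright. The cap stands at crop (435,480) untouched, its grey closed end towards the robot. Now the cap.

Emit:
step_arm(
  increments=[
    [[-1.85,-3.5,0],[0,0,0]],
    [[-1.85,-3.5,0],[0,0,0]],
    [[-1.85,-3.5,0],[0,0,0]],
    [[-1.85,-3.4,0],[0,0,0]],
    [[0,0,-3],[0,0,0]],
    [[0,0,-3],[0,0,0]],
    [[0,0,-2],[0,0,0]],
    [[0,0,0],[0,0,0]],
    [[0,0,0],[0,0,0]],
    [[0,0,0],[0,0,0]],
  ],
)

```text
clock: 30.35
tool_pos: [0.4715, -0.1707, 0.0761]
eef_rot: [-0.086, 0.996, -0.0, 0.001]
contact_force: [0.5, -1.5, -0.2]
opening: 0.751
finger_force: 0.0
```

```bash
python3 st.py
```

```text
t 30.35 tcp [ 471.5 -170.7   76.1] yaw(y-90) 9.84 z [ 0.002 -0.    -1.   ] F [ 0.55 -1.48 -0.18] M [ 0.06  0.03 -0.  ] ff 0.0 op 66.1 q [ 0.37  0.81 -0.19  2.06  0.48  0.31  1.53]
```

Emit:
step_arm(
  increments=[
    [[-0.12,-0.05,-2.5],[0,0,0]],
    [[0,0,-2],[0,0,0]],
    [[0,0,-1.2],[0,0,0]],
    [[0,0,-0.8],[0,0,0]],
    [[0,0,-0.4],[0,0,0]],
    [[0,0,0],[0,0,0]],
    [[0,0,0],[0,0,0]],
    [[0,0,0],[0,0,0]],
    [[0,0,0],[0,0,0]],
    [[0,0,0],[0,0,0]],
  ],
)

```text
clock: 31.35
tool_pos: [0.4698, -0.1712, 0.0062]
eef_rot: [-0.086, 0.996, -0.0, 0.0]
contact_force: [-0.0, -0.7, -0.0]
opening: 0.752
finger_force: 0.0
```

Emit:
step_arm(
  increments=[
    [[0,0,0],[0,0,0]],
    [[0,0,0],[0,0,0]],
    [[0,0,0],[0,0,0]],
    [[0,0,0],[0,0,0]],
    [[0,0,0],[0,0,0]],
    [[0,0,0],[0,0,0]],
    [[0,0,0],[0,0,0]],
    [[0,0,0],[0,0,0]],
    [[0,0,0],[0,0,0]],
    [[0,0,0],[0,0,0]],
  ],
  fingers=0.3,
  grip_force=25,
)

```text
clock: 32.35
tool_pos: [0.4696, -0.1711, 0.0059]
eef_rot: [-0.086, 0.996, 0.0, -0.0]
contact_force: [-0.6, 0.1, 1.0]
opening: 0.385
finger_force: 25.0
```

```bash
python3 st.py
```

```text
t 32.35 tcp [ 469.6 -171.1    5.9] yaw(y-90) 9.85 z [-0.  0. -1.] F [-0.56  0.1   1.04] M [0.03 0.02 0.01] ff 25.0 op 33.9 q [ 0.31  0.95 -0.08  2.07  0.52  0.14  1.49]
```

Emit:
step_arm(
  increments=[
    [[0,0,1.5],[0,0,0]],
    [[0,0,3],[0,0,0]],
    [[0.4,3.3,2.5],[0,0,0]],
    [[0.4,3.3,0],[0,0,0]],
    [[0.4,3.3,0],[0,0,0]],
    [[0.4,3.3,0],[0,0,0]],
    [[0.44,3.45,0],[0,0,0]],
    [[0,0,-2],[0,0,0]],
    [[0,0,-1.15],[0,0,0]],
    [[0,0,0],[0,0,0]],
  ],
)

```text
clock: 33.35
tool_pos: [0.4887, -0.0055, 0.0431]
eef_rot: [-0.086, 0.996, -0.0, -0.002]
contact_force: [-0.5, -0.1, 0.0]
opening: 0.383
finger_force: 25.0
```

Emit:
step_arm(
  increments=[
    [[0.3,0.052,0],[0,0,0]],
    [[0.3,0.052,0],[0,0,0]],
    [[0.3,0.052,0],[0,0,0]],
    [[0.3,0.052,0],[0,0,0]],
    [[0.3,0.052,0],[0,0,0]],
    [[0.3,0.052,0],[0,0,0]],
    [[0.3,0.052,0],[0,0,0]],
    [[0,0,0],[0,0,0]],
    [[0,0,0],[0,0,0]],
    [[0,0,0],[0,0,0]],
  ],
)

```text
clock: 34.35
tool_pos: [0.5107, -0.001, 0.0444]
eef_rot: [-0.086, 0.996, 0.0, -0.0]
contact_force: [-0.1, 0.3, -0.6]
opening: 0.384
finger_force: 25.0
```

```bash
python3 st.py
```

```text
t 34.35 tcp [510.7  -1.   44.4] yaw(y-90) 9.85 z [-0. -0. -1.] F [-0.14  0.28 -0.58] M [0.01 0.04 0.03] ff 25.0 op 33.8 q [-0.02  0.88 -0.12  2.04  0.39  0.25  1.27]
```

Emit:
step_arm(
  increments=[
    [[0.1,0.017,0],[0,0,0]],
    [[0.1,0.017,0],[0,0,0]],
    [[0.1,0.017,0],[0,0,0]],
    [[0.1,0.017,0],[0,0,0]],
    [[0.1,0.017,0],[0,0,0]],
    [[0.1,0.017,0],[0,0,0]],
    [[0.1,0.017,0],[0,0,0]],
    [[0.1,0.017,0],[0,0,0]],
    [[0,0,0],[0,0,0]],
    [[0,0,0],[0,0,0]],
  ],
)

```text
clock: 35.35
tool_pos: [0.5189, 0.0004, 0.0444]
eef_rot: [-0.086, 0.996, 0.0, -0.0]
contact_force: [-0.7, 0.6, -0.5]
opening: 0.386
finger_force: 25.0
```

```bash
python3 st.py
```

```text
t 35.35 tcp [5.189e+02 4.000e-01 4.440e+01] yaw(y-90) 9.84 z [-0.  0. -1.] F [-0.71  0.61 -0.51] M [0.   0.03 0.03] ff 25.0 op 33.9 q [-0.01  0.88 -0.13  2.02  0.38  0.27  1.28]
```

Emit:
step_arm(
  increments=[
    [[0.1,0.017,0],[0,0,0]],
    [[0.1,0.017,0],[0,0,0]],
    [[0.1,0.017,0],[0,0,0]],
    [[0.1,0.017,0],[0,0,0]],
    [[0.1,0.017,0],[0,0,0]],
    [[0.1,0.017,0],[0,0,0]],
    [[0.1,0.017,0],[0,0,0]],
    [[0.1,0.017,0],[0,0,0]],
    [[0,0,0],[0,0,0]],
    [[0,0,0],[0,0,0]],
  ],
  grip_force=40,
)

```text
clock: 36.35
tool_pos: [0.5266, 0.0019, 0.0444]
eef_rot: [-0.086, 0.996, 0.0, -0.0]
contact_force: [-2.3, -0.6, 0.1]
opening: 0.382
finger_force: 40.0
```

```bash
python3 st.py
```

```text
t 36.35 tcp [526.6   1.9  44.4] yaw(y-90) 9.86 z [-0.001  0.    -1.   ] F [-2.35 -0.57  0.14] M [0.1  0.5  0.03] ff 40.0 op 33.6 q [-0.01  0.88 -0.14  1.99  0.38  0.29  1.28]
```

Catch contact is starting. I'll continue gently.

Emit:
step_arm(
  increments=[
    [[0.1,0.017,0],[0,0,0]],
    [[0.1,0.017,0],[0,0,0]],
    [[0.1,0.017,0],[0,0,0]],
    [[0.1,0.017,0],[0,0,0]],
    [[0,0,0],[0,0,0]],
    [[0,0,0],[0,0,0]],
    [[0,0,0],[0,0,0]],
    [[0,0,0],[0,0,0]],
    [[0,0,0],[0,0,0]],
    [[0,0,0],[0,0,0]],
  ],
)

```text
clock: 37.35
tool_pos: [0.5316, 0.0026, 0.0446]
eef_rot: [-0.086, 0.996, 0.0, 0.001]
contact_force: [0.2, 0.1, 0.4]
opening: 0.383
finger_force: 40.0
```

```bash
python3 st.py
```

```text
t 37.35 tcp [531.6   2.6  44.6] yaw(y-90) 9.85 z [ 0.001  0.    -1.   ] F [0.2  0.08 0.42] M [ 0.25  0.1  -0.02] ff 40.0 op 33.7 q [-0.01  0.89 -0.14  1.98  0.38  0.3   1.28]
```

Emit:
step_arm(
  increments=[
    [[0.1,0.017,0],[0,0,0]],
    [[0.1,0.017,0],[0,0,0]],
    [[0.1,0.017,0],[0,0,0]],
    [[0.1,0.017,0],[0,0,0]],
    [[0.1,0.017,0],[0,0,0]],
    [[0.1,0.017,0],[0,0,0]],
    [[0,0,0],[0,0,0]],
    [[0,0,0],[0,0,0]],
    [[0,0,0],[0,0,0]],
    [[0,0,0],[0,0,0]],
  ],
)

```text
clock: 38.35
tool_pos: [0.5373, 0.0035, 0.0445]
eef_rot: [-0.086, 0.996, 0.0, 0.0]
contact_force: [0.2, 1.0, -1.5]
opening: 0.382
finger_force: 40.0
```

```bash
python3 st.py
```

```text
t 38.35 tcp [537.3   3.5  44.5] yaw(y-90) 9.84 z [ 0.001  0.    -1.   ] F [ 0.16  0.99 -1.51] M [ 0.15 -0.06  0.01] ff 40.0 op 33.6 q [-0.    0.89 -0.15  1.96  0.38  0.32  1.29]
```

Emit:
step_arm(
  increments=[
    [[0.1,0.017,0],[0,0,0]],
    [[0.1,0.017,0],[0,0,0]],
    [[0.1,0.017,0],[0,0,0]],
    [[0,0,0],[0,0,0]],
    [[0,0,0],[0,0,0]],
    [[0,0,0],[0,0,0]],
    [[0,0,0],[0,0,0]],
    [[0,0,0],[0,0,0]],
    [[0,0,0],[0,0,0]],
    [[0,0,0],[0,0,0]],
  ],
)

```text
clock: 39.35
tool_pos: [0.5375, 0.0035, 0.0442]
eef_rot: [-0.086, 0.996, -0.0, -0.002]
contact_force: [-5.0, 0.9, 1.2]
opening: 0.379
finger_force: 40.0
```

```bash
python3 st.py
```

```text
t 39.35 tcp [537.5   3.5  44.2] yaw(y-90) 9.86 z [-0.005 -0.001 -1.   ] F [-5.05  0.89  1.16] M [0.16 0.94 0.05] ff 40.0 op 33.3 q [-0.    0.89 -0.15  1.95  0.37  0.33  1.29]
```

Emit:
step_arm(
  increments=[
    [[-0.15,-0.03,0],[0,0,0]],
    [[-0.1,-0.02,0],[0,0,0]],
    [[0,0,0],[0,0,0]],
    [[0,0,0],[0,0,0]],
    [[0,0,0],[0,0,0]],
    [[0,0,0],[0,0,0]],
    [[0,0,0],[0,0,0]],
    [[0,0,0],[0,0,0]],
    [[0,0,0],[0,0,0]],
    [[0,0,0],[0,0,0]],
  ],
)

```text
clock: 40.35
tool_pos: [0.5375, 0.0035, 0.0445]
eef_rot: [-0.086, 0.996, 0.0, 0.0]
contact_force: [-2.7, 1.0, -1.9]
opening: 0.381
finger_force: 40.0
```

Emit:
step_arm(
  increments=[
    [[0,0,0],[0,0,0]],
    [[0,0,0],[0,0,0]],
    [[0,0,0],[0,0,0]],
    [[0,0,0],[0,0,0]],
    [[0,0,0],[0,0,0]],
    [[0,0,1],[0,0,0]],
    [[0,0,2.5],[0,0,0]],
    [[0,0,4],[0,0,0]],
    [[0,0,4],[0,0,0]],
    [[0,0,3],[0,0,0]],
  ],
  fingers=0.75,
)

```text
clock: 41.35
tool_pos: [0.5379, 0.0035, 0.1925]
eef_rot: [-0.086, 0.996, 0.0, 0.001]
contact_force: [0.6, 0.0, -0.7]
opening: 0.757
finger_force: 0.0
```

Emit:
step_arm(
  increments=[
    [[0,-4,0],[0,0,0]],
    [[0,-4,0],[0,0,0]],
    [[0,-4,0],[0,0,0]],
    [[0,-4,0],[0,0,0]],
    [[0,0,0],[0,0,0]],
    [[0,0,0],[0,0,0]],
    [[0,0,0],[0,0,0]],
    [[0,0,0],[0,0,0]],
    [[0,0,0],[0,0,0]],
    [[0,0,0],[0,0,0]],
  ],
)

```text
clock: 42.35
tool_pos: [0.5376, -0.1556, 0.1895]
eef_rot: [-0.087, 0.996, 0.0, -0.0]
contact_force: [-0.3, -0.3, 0.7]
opening: 0.745
finger_force: 0.0
```

```bash
python3 st.py
python3 - <<'E'
from h import *
snap('scene','s4');snap('top','t4')
f=lambda n,x0,y0,x1,y1,k:cv2.resize(cv2.imread(f'pics/{n}.png')[y0:y1,x0:x1],None,fx=k,fy=k,interpolation=cv2.INTER_CUBIC)
cv2.imwrite('pics/c5.png',np.hstack([f('s4',280,140,360,220,5),f('t4',250,130,330,210,5)]))
E
```

```text
t 42.35 tcp [ 537.6 -155.6  189.5] yaw(y-90) 9.94 z [-0.  0. -1.] F [-0.26 -0.3   0.66] M [0.08 0.01 0.03] ff 0.0 op 65.6 q [ 0.39  0.68 -0.31  1.81  0.31  0.7   1.65]
```

View pics/c5.png

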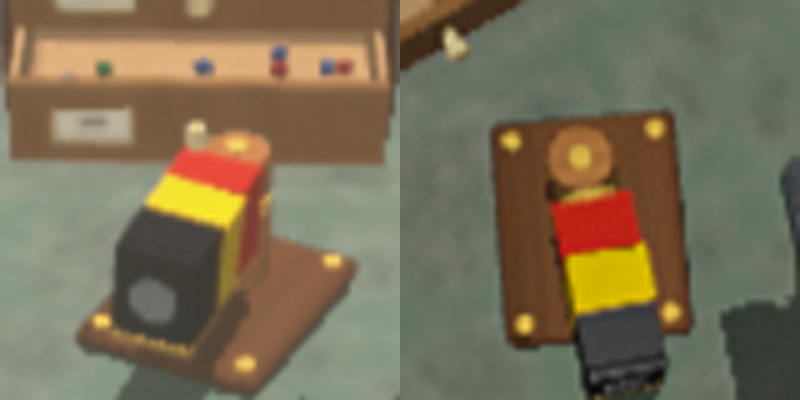

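Both crops show red, yellow and cap closed up in a row against the stop, upright and released (top crop, about (597,220), (611,280) and (620,340)).

```bash
python3 -c "
from plant import r
print(r.finish_job())"
```

```text
the job is handed in; nothing more can be done
None
```

The red block, yellow block and end cap are on the rod in order, closed up against the stop and released, and I handed the job in at about 42 s; no verdict came back.

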